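# Show where the ejector sleeve is kept

## Task

Show a trainee where the ejector sleeve is kept: push the cabinet's acrylic door, which has a finger hole, to the left (as the robot faces it) until it is fully open. Then point down at the ejector sleeve on the sill (the upright tube with an open bore), fingertips centred a finger's breadth or two above it, and dwell there for two seconds; after that point in the same way at the empty upright post in the uncovered bay, where the sleeve belongs, again for two seconds. Do not touch the sleeve, the other pieces on the sill or the holders in the bay, and leave the pieces where they stand.

Things in the scene. Friction and masses are not known exactly. Their poses are not given: they have to be found in the camera images.
- cabinet: Fixed low grey cabinet with white sill, 480 mm long in y; origin centre of underside, x to its back, y left, z up. Sill x -130 to -50 mm, top at z 60. Behind it (x -50 to 110) an open case: floor z 12, walls 110, lips to 119; the door lies level on it. Right bay (y -232 to -2) has 3 empty holders, left bay (y 2 to 232) fixed stock up to z 45; divider to z 42.
- door (a joint): Slide of the level clear acrylic door along the cabinet's +y. 0 = over the right bay (shut), 0.232 m = stop, fully open over the left bay. It starts 0 to 0.05 m open. Friction about 1.5 N plus light damping, no spring: it stays where left. Pane 140 mm (x) by 228 mm (y), 6 mm thick.
- finger_hole (a point): Centre of the 60 x 60 mm square finger hole (grey edging) through the middle of the door, level with the pane's top, 116 mm above the cabinet's origin. Moves with the door. Beneath it the holders reach at most 68 mm and the stock 45 mm above the cabinet's origin.
- sleeve: Brass ejector sleeve standing loose on the sill: upright tube 34 mm outside, 20 mm bore, 45 mm high, with a foot flange of 44 mm diameter and 6 mm thick. Origin at the centre of its underside, z up.
- sleeve_top (a point): Centre of the sleeve's open upper end, 45 mm above its underside.
- punch: Chrome square punch, loose on the sill: shank 25 x 25 x 40 mm with a 17 mm square nose on top, 60 mm high in all. Origin at the centre of its underside. Leave alone.
- cap: Solid nylon die cap, loose on the sill: 44 mm diameter, 29 mm high, with a stepped top (upper 11 mm is 30 mm across), no hole. Origin at the centre of its underside. Leave alone.
- gauge: Steel gauge block lying loose on the sill: 30 x 45 x 10 mm. Origin at the centre of its underside. Leave alone.
- post_holder: The sleeve's empty holder, fixed on the bay floor: 52 mm square base 10 mm thick with an upright round post 18 mm in diameter, 56 mm high in all. Origin at the centre of its underside.
- post_top (a point): Centre of the post's top, 56 mm above the holder's underside (68 mm above the cabinet's origin).
- socket_holder: Another holder, fixed on the bay floor: block 52 x 52 x 35 mm with a 28 mm square socket in its top. Origin at the centre of its underside.
- dish_holder: Another holder, fixed on the bay floor: 52 mm square base carrying a shallow round dish 48 mm across, 26 mm high in all. Origin at the centre of its underside.
Not all that is in view belongs to the job. There is more than one size of the sleeve; the one meant has the size given above.

How it is judged:
By the outcome, as a careful person would: the job done as asked, in the order asked, and still so for the second after the job is handed in, with the robot touching nothing.
It also fails if it takes over 51 s, if anything falls off the work surface, if the arm or the gripper's body presses on something with over 40 N, if the wrist force passes 120 N, or if a joint passes its speed limit or range.

## Robot

A 6-joint arm with a two-finger parallel gripper is mounted at the origin on the work surface. World frame = base frame: x ahead of the robot, y to its left, z up, the work surface at z = 0. Lengths are in m, angles in rad, forces in N, time in s.
With the tool pointing down it reaches from about 0.425 to 0.95 m from the base axis. Payload 3.5 kg.
Tool frame: the origin (TCP) lies at the very end of the fingers, on their centre line; the grasp point (between the pads) lies 19 mm behind it; z points along the fingers, y is the direction in which the jaws open and shut (so a half turn about z gives the same grasp; the last joint's range is limited). The gripper opens to 85 mm and grips with 20 to 120 N. Pads are 22 mm wide; open, the fingers measure 114 mm over their backs; the gripper's body (76 mm by 85 mm) begins 54 mm behind the grasp point. The pads swing forward as they close: fully open they stand 13 mm farther back than shut.
Start: joints at [0.96, 0.286, 1.577, -0, 1.279, -0.15], TCP at [0.3, 0.605, 0.231] pointing down, gripper open.
Joint ranges: [-2.77, 2.77], [-0.9, 2.22], [0.21, 2.48], [-1.53, 4.67], [0.24, 2.81], [-2.84, 2.84]. Speed limits (rad/s): [2.79, 2.79, 3.14, 3.14, 3.14, 3.14].

## Interface

Orientations are given as a unit quaternion [x, y, z, w].
In Python, from plant import get_state, read_camera, sign_off gives the robot as it stands.
- The arm moves only by the tool step_arm, never from a script. Its argument "targets" is a list that holds one entry, the list of rows, each a list of 5 numbers: the opening, from 0 (shut) to 1 (fully open), then the shift along the tool's x, y, z each as a share of 4 cm, from -1 to 1, then the turn about the tool's z as a share of 5 degrees, from -1 to 1. A call has 1 to 10 rows; each row shifts and turns the commanded pose from where the row before left it, along the tool's axes as they then stand; what a row does not reach is not made up. A row lasts 1/12 s, in which the tool goes at most 41.7 mm and 7.16 degrees, less where a joint would pass 70% of its speed; a pose out of reach is approached as far as the arm can. A call with a number of a shift or a turn outside -1 to 1 is refused whole. A call with a gripper value outside its range is refused whole. The fingers move at their own pace and stop on an object; "squeeze" is the grip in N (left out, the last holds). Time passes only in rows, so rows that do not move let the fingers close. It gives the time, the measured TCP pose, the force and the opening at its end, in the units of the state.
- get_state(): the state, without advancing time (a new reading comes with each control period).
- read_camera(name): name is "side" or "top"; returns a dict with "pixels" (400x640x3 uint8, red, green, blue), "range_z" (400x640 float32, m along the optical axis (not along the pixel's ray), 0 where there is no reading), "mtx" (3x3 intrinsics, pixels), "rvec" (rotation vector, rad) and "tvec" (3), from world to camera coordinates, as OpenCV has them. Camera axes: x right, y down, z forward; pixel columns grow to the right and rows downward; lengths in m; the calibration is good to about 2 mm. A picture is of the moment at which its call begins.
- sign_off(): hands the job in, once; it reports no verdict.
The state is a dict: "time": time; "qpos": joint angles; "dq": joint speeds; "joint_efforts": joint torques, N m; "eef_pos": TCP position; "tcp_rot": TCP orientation; "contact_force": force on the tool from outside, world axes, zero at the start; "wrist_torque": the same for the moment, N m; "opening": opening from 0.0 (shut) to 1.0 (fully open).
Only numpy, scipy, OpenCV 4.12 (cv2) and the standard library are available. Lean on these libraries where they do the work, as an engineer would, in place of code of your own. Each camera call takes 0.05 s, during which the arm holds its last target.

## Working session

There is one attempt and no reset: what is moved stays moved. The work goes in short steps, Python scripts to look and compute and a tool call to move; the robot and the scene stay as the last step left them, time stands still between calls to the robot, and variables do not carry over. Pictures are saved under pics/ and viewed, and the job is handed in when it is done.

Besides the shell and the picture viewer there is one more tool, called after ">>>" as name(argument=value, ...) on one line, values as JSON. step_arm: Moves the arm, as the interface text tells. Shift numbers are shares of 4 cm and turn numbers shares of 5 degrees, none past 1 either way. Its arguments: {"type":"object","properties":{"targets":{"type":"array"},"squeeze":{"type":"number"}},"required":["targets"]}

```bash
mkdir -p pics; cat > h.py <<'E'
import numpy as np, cv2
from plant import get_state, read_camera, sign_off
def cam(n):
    c=read_camera(n); c['R']=cv2.Rodrigues(np.array(c['rvec'],float))[0]; return c
def world(c):
    K=np.array(c['mtx']); h,w=c['range_z'].shape
    u,v=np.meshgrid(np.arange(w),np.arange(h)); z=c['range_z']
    P=np.stack([(u-K[0,2])/K[0,0]*z,(v-K[1,2])/K[1,1]*z,z],-1)
    W=(P-np.array(c['tvec']).ravel())@c['R']; W[z==0]=np.nan
    return W
def proj(c,p):
    return cv2.projectPoints(np.array(p,float).reshape(-1,3),np.array(c['rvec'],float),np.array(c['tvec'],float),np.array(c['mtx'],float),None)[0].reshape(-1,2)
def save(n,im): cv2.imwrite('pics/'+n,cv2.cvtColor(im,cv2.COLOR_RGB2BGR))
E
python3 - <<'E'
from h import *
import pickle
s=get_state(); print({k:np.round(v,3) for k,v in s.items()})
for n in('top','side'):
    c=cam(n); save(n+'0.png',c['pixels']); pickle.dump(c,open(n+'0.pkl','wb'))
    print(n,np.round(c['mtx'],1).tolist(), np.round(-c['R'].T@np.array(c['tvec']).ravel(),3))
E
```

```text
{'time': np.float64(0.0), 'qpos': array([ 0.96 ,  0.287,  1.578, -0.   ,  1.279, -0.15 ]), 'dq': array([-0.002, -0.001, -0.002, -0.002,  0.001, -0.001]), 'joint_efforts': array([ 0.0000e+00, -4.0599e+01, -2.9262e+01, -0.0000e+00,  6.0000e-03,
       -0.0000e+00]), 'eef_pos': array([0.3  , 0.604, 0.23 ]), 'tcp_rot': array([ 0.228,  0.974, -0.001, -0.   ]), 'contact_force': array([ 0.564, -0.46 , -0.511]), 'wrist_torque': array([ 0.022, -0.012,  0.012]), 'opening': np.float64(0.997)}
top [[370.2, 0.0, 316.5], [0.0, 370.2, 201.6], [0.0, 0.0, 1.0]] [ 0.416 -0.019  0.88 ]
side [[440.7, 0.0, 321.6], [0.0, 440.7, 200.4], [0.0, 0.0, 1.0]] [0.413 0.5   0.652]
```

View pics/top0.png

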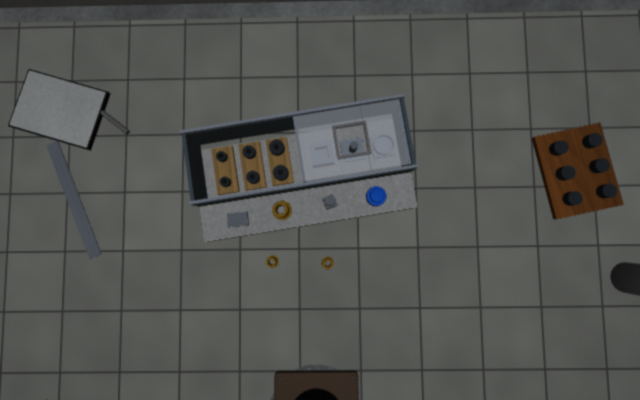

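View pics/side0.png

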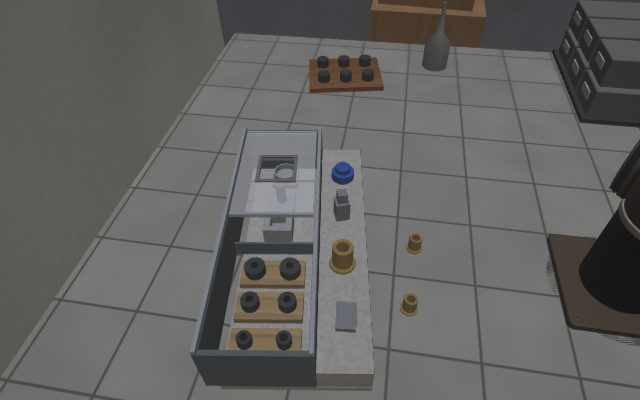

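```bash
python3 - <<'E'
from h import *
import pickle
t=pickle.load(open('top0.pkl','rb')); s=pickle.load(open('side0.pkl','rb'))
save('tc.png',cv2.resize(t['pixels'][85:275,175:425],None,fx=3,fy=3,interpolation=2))
save('sc.png',cv2.resize(s['pixels'][120:290,200:440],None,fx=3.3,fy=3.3,interpolation=2))
W=world(t)
for u,v in [(282,210),(282,203),(275,208),(352,147),(345,147),(352,125),(321,155),(382,146),(376,197),(238,218),(330,201),(300,210),(205,240),(416,206),(200,208),(413,168),(183,130),(404,97),(272,262),(310,130)]: print(u,v,np.round(W[v,u],4))
E
```

```text
282 210 [0.463  0.0701 0.0591]
282 203 [0.475  0.065  0.1061]
275 208 [0.4649 0.0802 0.1026]
352 147 [ 0.6009 -0.0873  0.0677]
345 147 [ 0.6111 -0.0746  0.0241]
352 125 [ 0.6369 -0.0841  0.1156]
321 155 [ 0.5736 -0.0182  0.117 ]
382 146 [ 0.5913 -0.1461  0.1148]
376 197 [ 0.4865 -0.1345  0.0902]
238 218 [0.4461 0.1667 0.0658]
330 201 [ 0.4769 -0.0356  0.1187]
300 210 [0.4624 0.03   0.0598]
205 240 [0.3985 0.2416 0.0584]
416 206 [ 0.4683 -0.2274  0.0574]
200 208 [0.4695 0.2527 0.0616]
413 168 [ 0.5447 -0.2104  0.11  ]
183 130 [0.6308 0.2718 0.119 ]
404 97 [ 0.7369 -0.221   0.0022]
272 262 [ 0.3437  0.101  -0.002 ]
310 130 [0.6276 0.0043 0.1155]
```

View pics/tc.png

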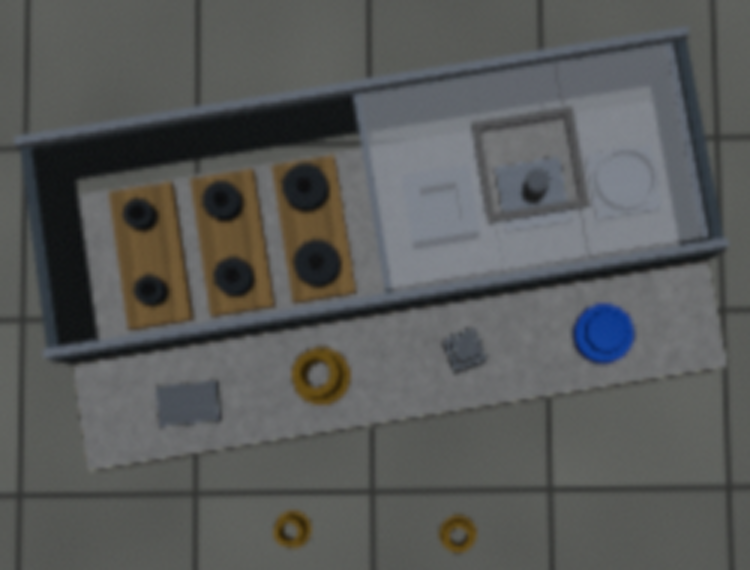

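View pics/sc.png

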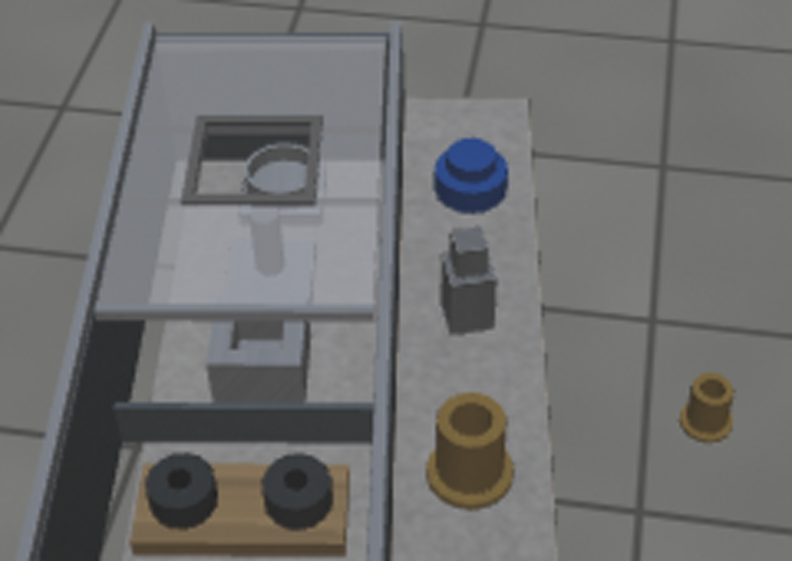

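```bash
cat > meas.py <<'E'
from h import *
import pickle
t=pickle.load(open('top0.pkl','rb')); s=pickle.load(open('side0.pkl','rb'))
def ray(c,uv,z):
    K=np.array(c['mtx']); o=-c['R'].T@np.array(c['tvec']).ravel()
    d=c['R'].T@np.array([(uv[0]-K[0,2])/K[0,0],(uv[1]-K[1,2])/K[1,1],1]); return o+d*(z-o[2])/d[2]
if __name__=='__main__':
    for n,c,(u0,u1,v0,v1) in(('top',t,(262,302,190,230)),('side',s,(325,362,235,275))):
        W=world(c)[v0:v1,u0:u1].reshape(-1,3); m=abs(W[:,2]-.105)<.005
        (x,y),r=cv2.minEnclosingCircle(W[m,:2].astype(np.float32)); print(n,'sleeve',m.sum(),x,y,r,np.median(W[m,2]))
    W=world(t)
    p=W[135:160,338:366].reshape(-1,3); m=abs(p[:,2]-.068)<.006; (x,y),r=cv2.minEnclosingCircle(p[m,:2].astype(np.float32)); print('post',m.sum(),x,y,r,p[m].mean(0))
    # lips at z .119 -> cabinet pose
    p=W[85:215,175:425].reshape(-1,3); m=abs(p[:,2]-.119)<.0018
    rc=cv2.minAreaRect(p[m,:2].astype(np.float32)); print('lips',m.sum(),rc); 
    f=lambda u,v:(175+u/3-.33,85+v/3-.33)
    print('hole outer',[np.round(ray(t,f(*q),.116)[:2],4) for q in((471,122),(574,107),(588,206),(490,222))])
    print('door lip edge',ray(t,f(354,96),.116),ray(t,f(387,290),.116))
    print('wall corners',[np.round(ray(t,f(*q),.119)[:2],4) for q in((18,140),(688,33),(726,244),(46,357))])
    g=lambda u,v:(200+u/3.3-.35,120+v/3.3-.35)
    print('side hole',[np.round(ray(s,g(*q),.116)[:2],4) for q in((195,116),(323,116),(316,204),(181,203))])
    print('sleeve side',ray(s,g(472,420),.105),'top',ray(t,f(319,374),.105))
    print('post top',ray(t,f(537,182),.068))
E
python3 meas.py
```

```text
top sleeve 155 0.4760902523994446 0.08166616410017014 0.03337986767292023 0.1042690012758036
side sleeve 235 0.4626708924770355 0.0705551952123642 0.017350634559988976 0.10474554148689187
post 52 0.6065912842750549 -0.09073416888713837 0.008605437353253365 [ 0.6063442  -0.09073354  0.06690508]
lips 1770 ((0.5647470951080322, 0.02727288007736206), (0.20747630298137665, 0.4781293272972107), 8.611584663391113)
hole outer [array([ 0.6367, -0.0414]), array([ 0.6463, -0.1137]), array([ 0.5758, -0.1219]), array([ 0.5656, -0.0536])]
door lip edge [0.65669875 0.04061069 0.116     ] [0.51884919 0.01856401 0.116     ]
wall corners [array([0.628 , 0.2767]), array([ 0.697 , -0.1942]), array([ 0.5473, -0.2158]), array([0.475 , 0.2546])]
side hole [array([ 0.6484, -0.1166]), array([ 0.5753, -0.1273]), array([ 0.564 , -0.0545]), array([ 0.6364, -0.0444])]
sleeve side [0.46223748 0.07018953 0.105     ] top [0.46173773 0.06724801 0.105     ]
post top [ 0.60449622 -0.09102871  0.068     ]
```

Candidates for the sleeve in the top view: the brass tube on the sill at (282,210), and two small brass tubes on the table at (272,262) and (327,263). The sill one measures a radius of 17 mm with its top at z 0.105, so it is the 34 mm sleeve. The crops show this clearly, and the post sits at (352,147) under the finger hole. The cabinet's yaw is about 8.5° and the door is nearly shut, with the hole centre at (0.606, -0.084).

First I shut the fingers and turn so that tool x points along the door's opening direction.

>>> step_arm(targets=[[[0,0,0,0,1],[0,0,0,0,1],[0,0,0,0,1],[0,0,0,0,1],[0,0,0,0,1],[0,0,0,0,1],[0,0,0,0,1],[0,0,0,0,1],[0,0,0,0,1],[0,0,0,0,1]]], squeeze=20)

```text
time: 0.93
eef_pos: [0.2999, 0.6043, 0.2305]
tcp_rot: [0.62, 0.785, -0.001, 0.0]
contact_force: [0.3, 0.1, -1.0]
opening: -0.001
```

>>> step_arm(targets=[[[0,0,0,0,1],[0,-0.9,0.25,0,0],[0,-0.9,0.25,0,0],[0,-0.9,0.25,0,0],[0,-0.9,0.25,0,0],[0,-0.9,0.25,0,0],[0,-0.9,0.25,0,0],[0,-0.9,0.25,0,0],[0,-0.9,0.25,0,0],[0,-0.9,0.25,0,0]]])

```text
time: 1.77
eef_pos: [0.4376, 0.2959, 0.2309]
tcp_rot: [0.652, 0.758, -0.0, -0.0]
contact_force: [0.4, 0.3, 0.4]
opening: -0.002
```

>>> step_arm(targets=[[[0,-0.9,0.25,0,0],[0,-0.9,0.25,0,0],[0,-0.9,0.25,0,0],[0,-0.9,0.25,0,0],[0,-0.9,0.25,0,0],[0,-0.9,0.25,0,0],[0,-0.9,0.25,0,0],[0,-0.9,0.25,0,0],[0,0,0,0,0],[0,0,0,0,0]]])

```text
time: 2.6
eef_pos: [0.5598, 0.0232, 0.2306]
tcp_rot: [0.653, 0.757, -0.0, -0.001]
contact_force: [-0.4, 0.1, -0.7]
opening: -0.002
```

```bash
cat > st.py <<'E'
from h import *
from scipy.spatial.transform import Rotation as Ro
def to(p):
    s=get_state(); R=Ro.from_quat(s['tcp_rot']).as_matrix()
    print('t',s['time'],'pos',np.round(s['eef_pos'],4),'xang',np.degrees(np.arctan2(R[1,0],R[0,0])).round(2),'z',R[:,2].round(3),'F',np.round(s['contact_force'],1),'op',s['opening'])
    if p is not None: print('units',np.round(R.T@(np.array(p)-s['eef_pos'])/.04,3))
    return s
E
python3 -c "
from st import *
to([.606,-.084,.098])"
```

```text
t 2.6 pos [0.5598 0.0232 0.2306] xang 98.39 z [-0.001  0.    -1.   ] F [-0.4  0.1 -0.7] op -0.001661712815080594
units [-2.821  0.755  3.313]
```

>>> step_arm(targets=[[[0,-0.9,0.25,0,0],[0,-0.9,0.25,0,0],[0,-0.9,0.25,0,0],[0,-0.1,0,0,0],[0,0,0,0.9,0],[0,0,0,0.9,0],[0,0,0,0,0]]])

```text
time: 3.18
eef_pos: [0.6007, -0.0785, 0.1508]
tcp_rot: [0.652, 0.758, -0.003, -0.007]
contact_force: [-1.8, 1.1, -2.1]
opening: 0.002
```

```bash
python3 -c "
from st import *
to([.606,-.084,.098])
c=cam('side'); save('s1.png',cv2.resize(c['pixels'][60:260,180:440],None,fx=3,fy=3,interpolation=2))
print(proj(c,[get_state()['eef_pos'],[.606,-.084,.116]])*3-[540,180])
"
```

```text
t 3.1833 pos [ 0.6007 -0.0785  0.1508] xang 98.65 z [-0.015  0.005 -1.   ] F [-1.8  1.1 -2.1] op 0.00166885764264429
units [-0.167  0.129  1.317]
[[287.07505599 282.31871109]
 [289.08089465 324.73701401]]
```

View pics/s1.png

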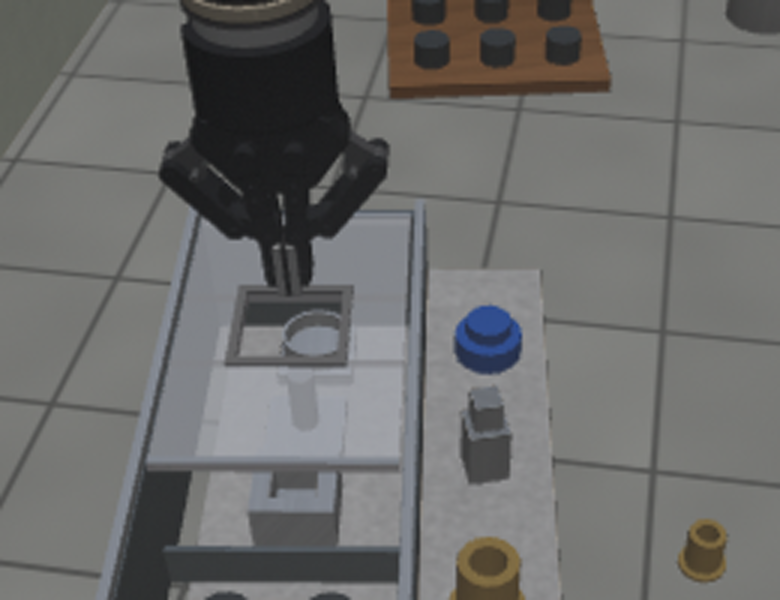

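The fingertips at (288,290) sit above the centre of the finger hole at (290,326), and the projections agree. I'm going in.

>>> step_arm(targets=[[[0,0,0,0,0],[0,0,0,0.4,0],[0,0,0,0.4,0],[0,0,0,0.45,0],[0,0,0,0,0],[0,0,0,0,0]]])

```text
time: 3.73
eef_pos: [0.6069, -0.0809, 0.1112]
tcp_rot: [0.652, 0.758, 0.0, 0.001]
contact_force: [1.3, -0.0, -0.0]
opening: 0.004
```

```bash
python3 -c "
from st import *
to([.606,-.084,.098])
to([.5717,.1449,.098])
"
```

```text
t 3.7333 pos [ 0.6069 -0.0809  0.1112] xang 98.65 z [ 0.002 -0.    -1.   ] F [ 1.3 -0.  -0. ] op 0.004347849011677138
units [-0.073 -0.033  0.329]
t 3.7333 pos [ 0.6069 -0.0809  0.1112] xang 98.65 z [ 0.002 -0.    -1.   ] F [ 1.3 -0.  -0. ] op 0.004347849011677138
units [ 5.714 -0.021  0.325]
```

>>> step_arm(targets=[[[0,0,0,0.35,0],[0,0,0,0,0],[0,0.2,0,0,0],[0,0.2,0,0,0],[0,0.3,0,0,0],[0,0.3,0,0,0],[0,0.3,0,0,0],[0,0.3,0,0,0],[0,0.3,0,0,0],[0,0.3,0,0,0]]])

```text
time: 4.57
eef_pos: [0.5932, 0.007, 0.096]
tcp_rot: [0.652, 0.758, 0.0, 0.001]
contact_force: [0.7, -2.1, 1.2]
opening: 0.008
```

>>> step_arm(targets=[[[0,0.4,0,0,0],[0,0.4,0,0,0],[0,0.4,0,0,0],[0,0.4,0,0,0],[0,0.4,0,0,0],[0,0.3,0,0,0],[0,0.3,0,0,0],[0,0.2,0,0,0],[0,0,0,0,0],[0,0,0,0,0]]])

```text
time: 5.4
eef_pos: [0.5753, 0.1171, 0.0946]
tcp_rot: [0.652, 0.758, -0.001, -0.001]
contact_force: [-0.8, -0.7, -0.3]
opening: -0.002
```

```bash
python3 -c "
from st import *
to([.5717,.1449,.098])
c=cam('side'); save('s2.png',c['pixels'])
"
```

```text
t 5.4 pos [0.5753 0.1171 0.0946] xang 98.64 z [-0.002  0.001 -1.   ] F [-0.8 -0.7 -0.3] op -0.0015991079482268514
units [ 0.7    0.016 -0.084]
```

View pics/s2.png

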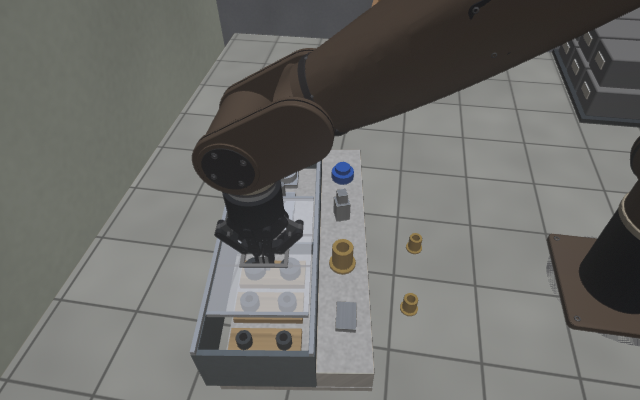

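The door is moving with the finger (its leading edge is at row 316, the end wall at row 350). I'll push the last ~47 mm gently.

>>> step_arm(targets=[[[0,0.2,0,0,0],[0,0.2,0,0,0],[0,0.2,0,0,0],[0,0.2,0,0,0],[0,0.1,0,0,0],[0,0.1,0,0,0],[0,0.05,0,0,0],[0,0.05,0,0,0],[0,0,0,0,0],[0,0,0,0,0]]])

```text
time: 6.28
eef_pos: [0.5699, 0.1603, 0.0957]
tcp_rot: [0.652, 0.758, 0.001, 0.0]
contact_force: [0.2, -0.1, -0.0]
opening: 0.002
```

>>> step_arm(targets=[[[0,0.05,0,0,0],[0,0.05,0,0,0],[0,0.05,0,0,0],[0,0,0,0,0],[0,0,0,0,0]]])

```text
time: 6.7
eef_pos: [0.5696, 0.1633, 0.0958]
tcp_rot: [0.652, 0.758, -0.002, 0.002]
contact_force: [1.0, -8.3, 1.4]
opening: -0.001
```

```bash
python3 -c "
from st import *
to([.5717,.1449,.098])
c=cam('side'); save('s3.png',cv2.resize(c['pixels'][180:390,180:400],None,fx=2.8,fy=2.8,interpolation=2))
"
```

```text
t 6.7 pos [0.5696 0.1633 0.0958] xang 98.65 z [ 0.001 -0.005 -1.   ] F [ 1.  -8.3  1.4] op -0.0007083946205835052
units [-0.463 -0.017 -0.052]
```

View pics/s3.png

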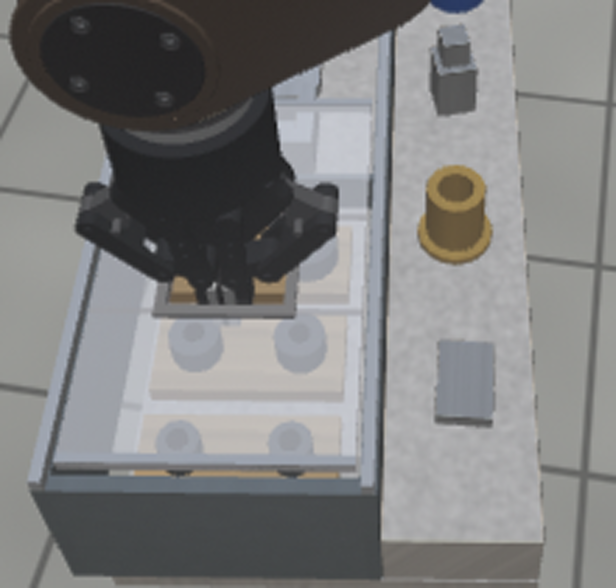

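Force has risen to 8 N, well above the door's friction. The travel also matches the stop, but I'll confirm with one more nudge.

>>> step_arm(targets=[[[0,0.06,0,0,0],[0,0.06,0,0,0],[0,0,0,0,0],[0,0,0,0,0]]])

```text
time: 7.08
eef_pos: [0.5696, 0.1634, 0.0959]
tcp_rot: [0.651, 0.759, -0.005, 0.005]
contact_force: [1.8, -22.3, 2.6]
opening: 0.002
```

That is the hard stop. I'll back off to the hole centre, lift, and look.

>>> step_arm(targets=[[[0,-0.2,0,0,0],[0,-0.2,0,0,0],[0,-0.2,0,0,0],[0,0,0,0,0],[0,0,0,-0.5,0],[0,0,0,-0.9,0],[0,0,0,-0.9,0],[0,0,0,-0.5,0],[0,0,0,0,0],[0,0,0,0,0]]])

```text
time: 7.92
eef_pos: [0.5724, 0.1476, 0.2093]
tcp_rot: [0.652, 0.758, 0.002, 0.001]
contact_force: [-0.9, -0.5, -1.0]
opening: 0.003
```

```bash
python3 -c "
from st import *
import pickle
to([.4624,.0700,.130])
c=cam('side'); pickle.dump(c,open('side1.pkl','wb')); save('s4.png',c['pixels'])
W=world(c)[235:275,325:362].reshape(-1,3); m=abs(W[:,2]-.105)<.004
print('sleeve',cv2.minEnclosingCircle(W[m,:2].astype(np.float32)))
c=cam('top'); pickle.dump(c,open('top1.pkl','wb'));save('t4.png',c['pixels'])
W=world(c)[196:225,265:300].reshape(-1,3); m=(abs(W[:,2]-.105)<.004)&(W[:,0]<.482)
q=W[m,:2]; print('sleeve',cv2.minEnclosingCircle(q.astype(np.float32)))
"
```

```text
t 7.9167 pos [0.5724 0.1476 0.2093] xang 98.64 z [ 0.004  0.001 -1.   ] F [-0.9 -0.5 -1. ] op 0.0033472139746994396
units [-1.505 -3.017  1.97 ]
sleeve ((0.46317076683044434, 0.07054872810840607), 0.017406882718205452)
sleeve ((0.4633282423019409, 0.07060176879167557), 0.01677597500383854)
```

View pics/s4.png

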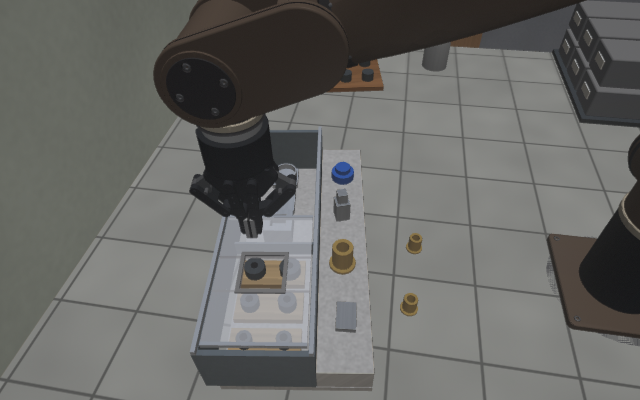

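View pics/t4.png

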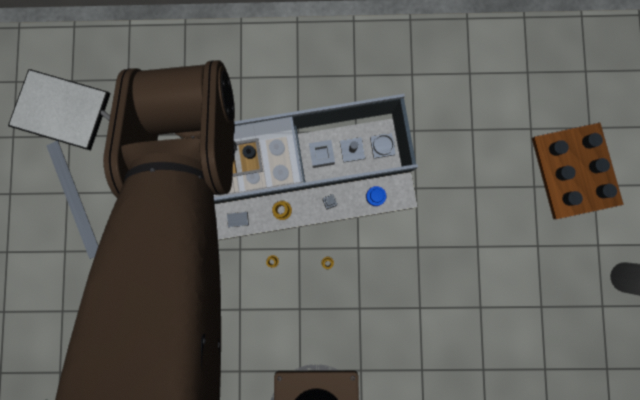

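The door is fully open: its trailing edge is at the divider, top-view (298,118), and the right bay with the post at (352,147) is uncovered. Both cameras agree on the sleeve at (0.4633, 0.0706). Moving over it at height, then down.

>>> step_arm(targets=[[[0,-0.3,-0.6,0,0],[0,-0.3,-0.6,0,0],[0,-0.3,-0.6,0,0],[0,-0.3,-0.6,0,0],[0,-0.3,-0.6,0,0],[0,0,0,0,0],[0,0,0,0.5,0],[0,0,0,0.5,0],[0,0,0,0.2,0],[0,0,0,0,0]]])

```text
time: 8.85
eef_pos: [0.4596, 0.07, 0.1556]
tcp_rot: [0.652, 0.758, -0.002, -0.003]
contact_force: [-0.2, -0.7, -0.5]
opening: -0.0
```

```bash
python3 -c "
from st import *
to([.4633,.0706,.128])
c=cam('side'); save('s5.png',cv2.resize(c['pixels'][150:320,240:440],None,fx=3,fy=3,interpolation=2))
"
```

```text
t 8.85 pos [0.4596 0.07   0.1556] xang 98.6 z [-0.008  0.001 -1.   ] F [-0.2 -0.7 -0.5] op -0.0003728716116171398
units [0.001 0.098 0.69 ]
```

View pics/s5.png

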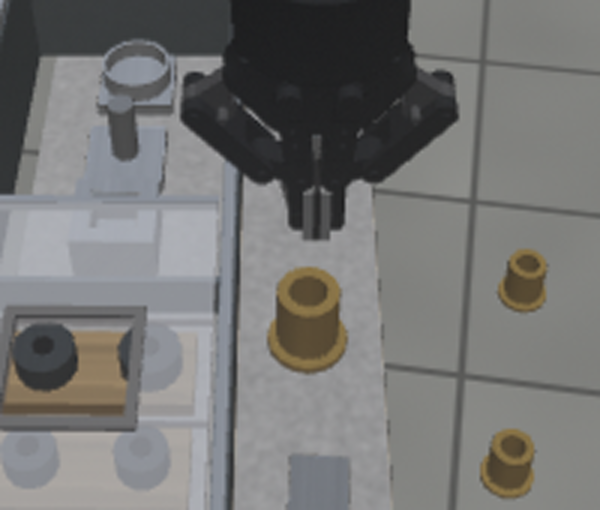

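The tip at (317,238) is above the sleeve bore at (310,290). Lowering the rest of the way.

>>> step_arm(targets=[[[0,0,0,0.2,0],[0,0,0,0.2,0],[0,0,0,0.2,0],[0,0,0,0,0],[0,0,0,0,0],[0,0,0,0,0]]])

```text
time: 9.4
eef_pos: [0.4621, 0.0696, 0.1355]
tcp_rot: [0.652, 0.758, 0.0, 0.0]
contact_force: [0.4, -0.3, 0.3]
opening: -0.0
```

```bash
python3 -c "
from st import *
to([.4633,.0706,.128])
c=cam('side'); save('s6.png',cv2.resize(c['pixels'][150:320,240:440],None,fx=3,fy=3,interpolation=2))
W=world(c)[235:280,325:362].reshape(-1,3); m=abs(W[:,2]-.105)<.004
print('sleeve',cv2.minEnclosingCircle(W[m,:2].astype(np.float32)))
"
```

```text
t 9.4 pos [0.4621 0.0696 0.1355] xang 98.6 z [ 0. -0. -1.] F [ 0.4 -0.3  0.3] op -0.0002566440500659864
units [0.021 0.033 0.187]
sleeve ((0.46357229351997375, 0.07024013996124268), 0.017279179766774178)
```

View pics/s6.png

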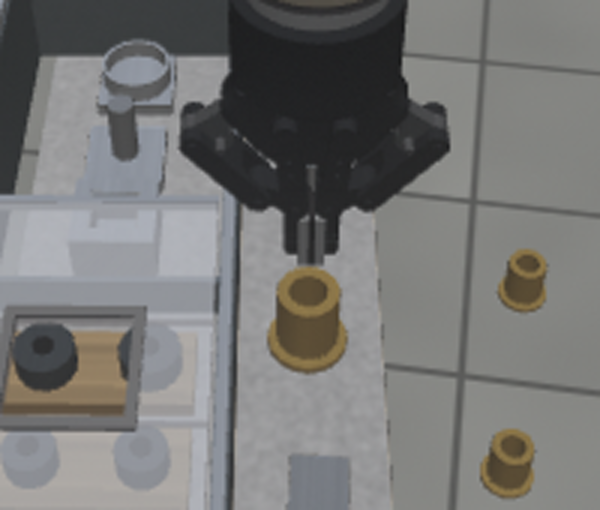

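The tip at (311,262) is over the bore at (309,290), with the sleeve unmoved. A small trim down, then a dwell of over 2 s.

>>> step_arm(targets=[[[0,0.02,0.03,0.1,0],[0,0,0,0.1,0],[0,0,0,0,0],[0,0,0,0,0],[0,0,0,0,0],[0,0,0,0,0]]])

```text
time: 9.95
eef_pos: [0.4631, 0.0705, 0.1274]
tcp_rot: [0.652, 0.758, 0.0, 0.0]
contact_force: [0.4, -0.5, -0.6]
opening: -0.004
```

>>> step_arm(targets=[[[0,0,0,0,0],[0,0,0,0,0],[0,0,0,0,0],[0,0,0,0,0],[0,0,0,0,0],[0,0,0,0,0],[0,0,0,0,0],[0,0,0,0,0],[0,0,0,0,0],[0,0,0,0,0]]])

```text
time: 10.78
eef_pos: [0.463, 0.0705, 0.1273]
tcp_rot: [0.652, 0.758, -0.0, -0.0]
contact_force: [0.7, -0.3, 0.5]
opening: -0.002
```

>>> step_arm(targets=[[[0,0,0,0,0],[0,0,0,0,0],[0,0,0,0,0],[0,0,0,0,0],[0,0,0,0,0],[0,0,0,0,0],[0,0,0,0,0],[0,0,0,0,0],[0,0,0,0,0],[0,0,0,0,0]]])

```text
time: 11.62
eef_pos: [0.463, 0.0705, 0.1273]
tcp_rot: [0.652, 0.758, -0.0, 0.0]
contact_force: [-0.5, 0.2, -0.2]
opening: -0.005
```

>>> step_arm(targets=[[[0,0,0,0,0],[0,0,0,0,0],[0,0,0,0,0],[0,0,0,0,0],[0,0,0,0,0],[0,0,0,0,0],[0,0,0,0,0],[0,0,0,0,0],[0,0,0,0,0],[0,0,0,0,0]]])

```text
time: 12.45
eef_pos: [0.463, 0.0705, 0.1273]
tcp_rot: [0.652, 0.758, 0.0, 0.0]
contact_force: [-0.2, 0.0, -0.7]
opening: 0.003
```

```bash
python3 -c "
from st import *
import pickle
to([.4633,.0706,.128])
c=cam('side'); save('s7.png',cv2.resize(c['pixels'][150:320,240:440],None,fx=3,fy=3,interpolation=2))
t=pickle.load(open('top1.pkl','rb')); p=world(t)[135:160,338:366].reshape(-1,3); m=abs(p[:,2]-.067)<.003; print(cv2.minEnclosingCircle(p[m,:2].astype(np.float32)),m.sum(),p[m].mean(0))
for c in (c,pickle.load(open('side0.pkl','rb'))):
  p=world(c)[150:240,240:330].reshape(-1,3); m=(abs(p[:,2]-.067)<.004)&(np.hypot(p[:,0]-.606,p[:,1]+.091)<.02); print(m.sum(), m.any() and (cv2.minEnclosingCircle(p[m,:2].astype(np.float32)),p[m].mean(0)))
to([.606,-.091,.091])
"
```

```text
t 12.45 pos [0.463  0.0705 0.1273] xang 98.6 z [ 0. -0. -1.] F [-0.2  0.  -0.7] op 0.002864170604478039
units [ 0.     0.008 -0.017]
((0.6068514585494995, -0.09106277674436569), 0.008758428506553173) 50 [ 0.60668738 -0.09092956  0.06674581]
56 (((0.606599748134613, -0.09249911457300186), 0.009067375212907791), array([ 0.60568124, -0.09033844,  0.06748464]))
0 False
t 12.5 pos [0.463  0.0705 0.1274] xang 98.6 z [ 0.  0. -1.] F [-0.5 -0.  -0.7] op 0.0003103789953743206
units [-4.527  2.931  0.909]
```

View pics/s7.png

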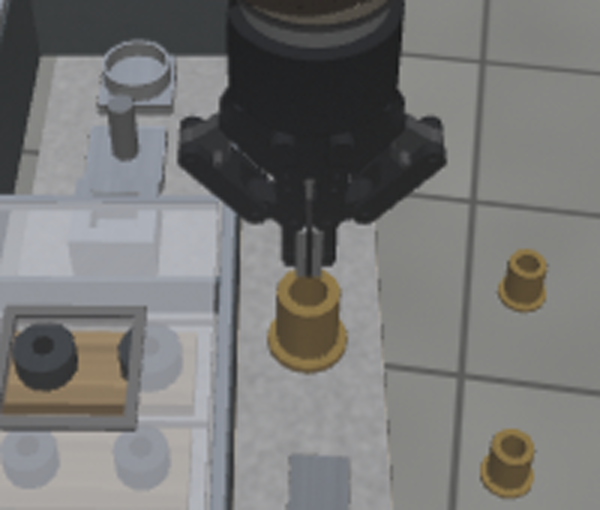

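The tip is centred 22 mm above the sleeve and dwelt 2.5 s; nothing moved. The post is at (0.6067, -0.0915), top z 0.067. Now up, across and down.

>>> step_arm(targets=[[[0,0,0,-0.7,0],[0,0,0,-0.8,0],[0,0,0,-0.5,0],[0,-0.75,0.5,0,0],[0,-0.75,0.5,0,0],[0,-0.75,0.5,0,0],[0,-0.75,0.5,0,0],[0,-0.75,0.5,0,0],[0,-0.75,0.45,0,0],[0,0,0,0,0]]])

```text
time: 13.33
eef_pos: [0.6094, -0.0946, 0.2069]
tcp_rot: [0.654, 0.757, -0.0, 0.001]
contact_force: [-1.1, 0.3, 0.6]
opening: -0.0
```

>>> step_arm(targets=[[[0,0,0,0,0],[0,0,0,0.6,0],[0,0,0,0.6,0],[0,0,0,0.6,0],[0,0,0,0.3,0],[0,0,0,0,0],[0,0,0,0,0],[0,0,0,0,0]]])

```text
time: 14.0
eef_pos: [0.6074, -0.0896, 0.1252]
tcp_rot: [0.652, 0.758, 0.001, 0.001]
contact_force: [0.9, -0.2, 0.2]
opening: 0.005
```

```bash
python3 -c "
from st import *
to([.6067,-.0912,.091])
c=cam('side'); save('s8.png',cv2.resize(c['pixels'][90:290,200:400],None,fx=3,fy=3,interpolation=2))
"
```

```text
t 14.0 pos [ 0.6074 -0.0896  0.1252] xang 98.63 z [ 0.003 -0.001 -1.   ] F [ 0.9 -0.2  0.2] op 0.005267486706772932
units [-0.035 -0.026  0.854]
```

View pics/s8.png

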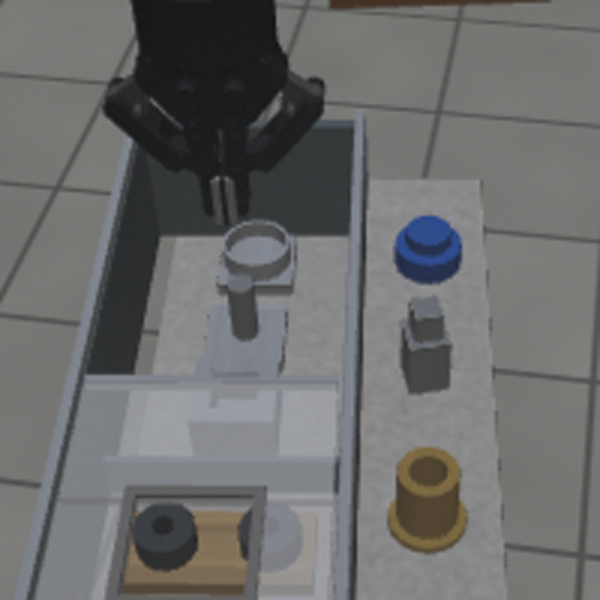

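The tip at (228,222) lines up above the post top at (241,283). Lowering the last ~34 mm.

>>> step_arm(targets=[[[0,-0.03,-0.02,0.3,0],[0,0,0,0.3,0],[0,0,0,0.2,0],[0,0,0,0,0],[0,0,0,0,0],[0,0,0,0,0]]])

```text
time: 14.55
eef_pos: [0.606, -0.0911, 0.0911]
tcp_rot: [0.652, 0.758, -0.0, -0.0]
contact_force: [-0.6, 0.1, -0.1]
opening: -0.0
```

```bash
python3 -c "
from st import *
to([.6067,-.0912,.091])
c=cam('side'); save('s9.png',cv2.resize(c['pixels'][90:290,200:400],None,fx=3,fy=3,interpolation=2))
"
```

```text
t 14.55 pos [ 0.606  -0.0911  0.0911] xang 98.6 z [-0.  0. -1.] F [-0.6  0.1 -0.1] op -0.00011454222546403769
units [-0.005  0.018  0.003]
```

View pics/s9.png

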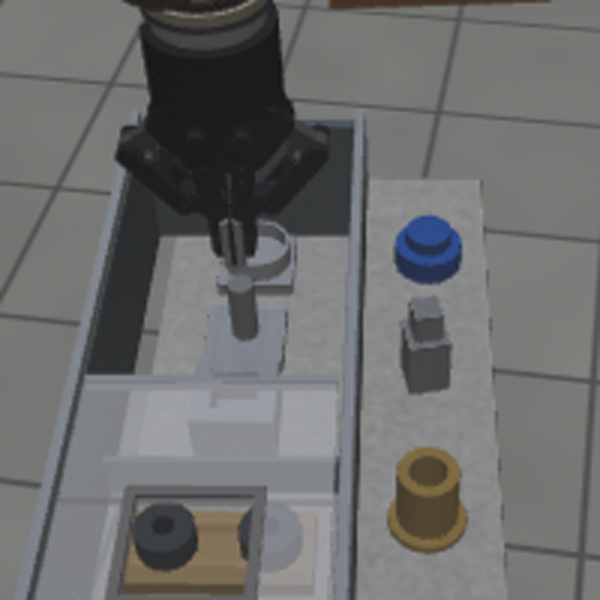

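The tip at (238,264) is right above the post top at (241,283), with a gap of about 23 mm. Dwelling here.

>>> step_arm(targets=[[[0,0,0,0,0],[0,0,0,0,0],[0,0,0,0,0],[0,0,0,0,0],[0,0,0,0,0],[0,0,0,0,0],[0,0,0,0,0],[0,0,0,0,0],[0,0,0,0,0],[0,0,0,0,0]]])

```text
time: 15.43
eef_pos: [0.6059, -0.0911, 0.0913]
tcp_rot: [0.652, 0.758, -0.0, -0.0]
contact_force: [0.7, 0.3, 0.7]
opening: 0.001
```

>>> step_arm(targets=[[[0,0,0,0,0],[0,0,0,0,0],[0,0,0,0,0],[0,0,0,0,0],[0,0,0,0,0],[0,0,0,0,0],[0,0,0,0,0],[0,0,0,0,0],[0,0,0,0,0],[0,0,0,0,0]]])

```text
time: 16.27
eef_pos: [0.606, -0.0911, 0.0914]
tcp_rot: [0.652, 0.758, -0.0, 0.0]
contact_force: [-0.8, -0.5, -0.4]
opening: 0.004
```

>>> step_arm(targets=[[[0,0,0,0,0],[0,0,0,0,0],[0,0,0,0,0],[0,0,0,0,0],[0,0,0,0,0],[0,0,0,0,0],[0,0,0,0,0],[0,0,0,0,0],[0,0,0,0,0],[0,0,0,0,0]]])

```text
time: 17.1
eef_pos: [0.606, -0.0911, 0.0913]
tcp_rot: [0.652, 0.758, 0.0, 0.0]
contact_force: [0.0, -0.6, -0.1]
opening: -0.001
```

>>> step_arm(targets=[[[0,0,0,-0.4,0],[0,0,0,-0.8,0],[0,0,0,-0.8,0],[0,0,0,-0.6,0],[0,0,0,-0.2,0],[0,0,0,0,0],[0,0,0,0,0],[0,0,0,0,0]]])

```text
time: 17.77
eef_pos: [0.6047, -0.0907, 0.2006]
tcp_rot: [0.652, 0.758, -0.001, -0.002]
contact_force: [0.3, -0.2, -0.8]
opening: 0.001
```

```bash
python3 -c "
from st import *
to(None)
c=cam('side'); save('s10.png',c['pixels'])
W=world(c)[235:275,325:362].reshape(-1,3); m=abs(W[:,2]-.105)<.004
print('sleeve',cv2.minEnclosingCircle(W[m,:2].astype(np.float32)))
"
```

```text
t 17.7667 pos [ 0.6047 -0.0907  0.2006] xang 98.59 z [-0.004  0.001 -1.   ] F [ 0.3 -0.2 -0.8] op 0.0009559376618326622
sleeve ((0.46326470375061035, 0.07042117416858673), 0.01736493967473507)
```

View pics/s10.png

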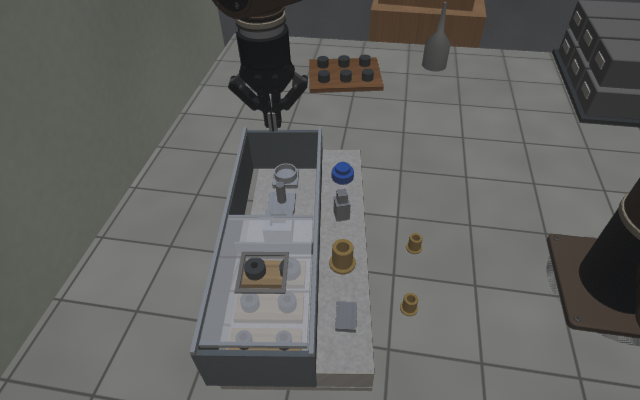

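The door is still against its stop, with its leading edge at row 344. All the pieces stand where they were and the gripper is clear of everything. Handing in.

```bash
python3 -c "
from plant import *
print(sign_off())"
```

```text
the job is handed in; nothing more can be done
None
```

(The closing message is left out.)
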